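# Load the overlocker thread stand

### The job

Get the thread stand ready for four-thread overlocking: seat the two loose thread cones upright over the two empty cone adapters, the large cone (upper looper) on the one further to your left and the small cone (lower looper) on the one further to your right, and put the needle-thread reel on the pin with the flat black pad, then the black spool cap on top of the reel so that it sits flat over the pin. Knock nothing over, and leave the cone that already stands on the stand and the tape measure where they are.

Things in the scene. Friction and masses are not known exactly. Their poses are not given: they have to be found in the camera images.
- thread_stand: Overlocker thread stand, fixed: grey base 84 x 336 x 18 mm with four steel pins in a row at x = 0, y = +123, +41, -41, -123 mm; pins 6 mm thick, pointed, 76 mm high over the deck (deck 18 mm over the table). Origin: centre of underside; x its short side, away from the robot; y along the row, to the left. A collar 20 mm wide, 8 mm high stands at x = +28, y = 0 on the deck.
- adapter_1: One of two identical empty white cone adapters, fast on its pin: flange 44 mm wide, 3 mm thick on the deck, then a ribbed taper 27 mm wide at its foot, 13 mm at its top; 43.5 mm high in all; the pin stands 32 mm out of it. A seated cone rests on the flange, 3 mm over this origin. Origin: centre of underside, on the deck, on the pin's axis; axes as the stand's.
- adapter_2: The other empty white cone adapter, same shape and origin as adapter_1. Which of the two is further left varies; they need not be neighbours (the other two pins carry the standing cone and the black pad).
- reel_pad: Flat black rubber pad, 36 mm wide and 3 mm thick, fixed round the foot of the reel's pin, which is otherwise bare and ends 76 mm over this origin. Origin: centre of underside, on the deck, on the pin's axis; axes as the stand's.
- large_cone: The large loose cone of undyed thread: 105 mm high; wound body 64 mm wide at the foot, 46 mm at 95 mm height, then a 10 mm card tip 22 mm wide. Open through its axis: bore 34 mm at the foot, narrowing evenly to 16 mm. About 0.16 kg. Origin: centre of its underside, z up its axis; round, so its yaw does not matter.
- small_cone: The small loose cone of undyed thread: 80 mm high; wound body 48 mm wide at the foot, 34 mm at 70 mm height, then a 10 mm card tip 26 mm wide. Open through its axis: bore 34 mm at the foot, narrowing evenly to 20 mm. About 0.08 kg. Origin: centre of its underside, z up its axis; round, so its yaw does not matter.
- reel: Straight thread reel with white plastic flanges, standing: 40 mm wide, 45 mm high, with an 18 mm bore right through its axis. About 0.05 kg. Origin: centre of its underside, z up its axis; round, so its yaw does not matter.
- spool_cap: Black plastic spool cap, standing on its wide foot: foot 40 mm wide, 4 mm thick, sloping in to a round hub 23 to 21 mm wide from 9 to 28 mm height (grip it there). Hollow: 33 mm wide inside at the foot, 14 mm hole through the hub. 0.02 kg. Seated on the reel its origin is 48 mm over reel_pad's. Origin: centre of underside, z up; round.
- standing_cone: Third cone of undyed thread, already seated on its own adapter on the stand, to be left alone: 92 mm high, 50 mm wide at the foot, 36 mm near the top. Origin: centre of its underside.
- tape_measure: Bystander: round white tape measure lying right of the work, case 52 mm wide, 15 mm high, origin at its underside; leave it alone.
There are look-alikes about, which are no part of the job. Leave any purple look-alike of the reel alone.

How it is judged:
By the outcome, as a careful person would: the job done as asked, in the order asked, and still so for the second after the job is handed in, with the robot touching nothing.
It also fails if it takes over 96 s, if anything falls off the work surface, if the arm or the gripper's body presses on something with over 40 N, if the wrist force passes 120 N, or if a joint passes its speed limit or range.

### The arm

A 6-joint arm with a two-finger parallel gripper is mounted at the origin on a cart in front of the work surface, level with it; the furniture and walls round the work are solid. World frame = base frame: x ahead of the robot, y to its left, z up, the work surface at z = 0. Lengths are in m, angles in rad, forces in N, time in s.
With the tool pointing down it reaches from about 0.275 to 0.75 m from the base axis. Payload 10.2 kg.
Tool frame: the origin (TCP) lies between the finger pads; the fingertips stand 19 mm ahead of it and the grasp point (between the pads) is the TCP; z points along the fingers, y is the line along which they close (so a half turn about z gives the same grasp; the last joint's range is limited). The gripper opens to 88 mm and grips with 3 to 60 N. Pads are 18 mm wide; open, the fingers measure 123 mm over their backs; the gripper's body (75 mm by 187 mm) begins 45 mm behind the grasp point.
Start: joints at [-0.223, 0.313, 1.498, -0, 1.331, -0.223], TCP at [0.525, -0, 0.258] pointing down, gripper open.
Joint ranges: [-2.94, 2.94], [-0.97, 2.17], [0.19, 2.56], [-1.23, 4.37], [0.02, 3.11], [-2.88, 2.88]. Speed limits (rad/s): [2.39, 2.39, 3.01, 3.14, 3.14, 3.14].

### API

Orientations are given as a unit quaternion [w, x, y, z].
In Python, from station import robot, capture, camera_info, job gives the robot as it stands.
- The arm moves only by the shell command python3 -m crank 'ROWS' [FORCE]. ROWS is JSON, one flat list of numbers, 7 for each row, row after row: the turn, a rotation vector about the tool's x, y, z normalised to -1 to 1, where 1 is 0.08 rad, then the shift along the tool's x, y, z normalised to -1 to 1, where 1 is 40 mm, then the finger opening in mm, from 0 to 88.1. In form: [wx, wy, wz, tx, ty, tz, claw, wx, wy, wz, tx, ty, tz, claw, ...]. A call has 1 to 5 rows; each row shifts and turns the commanded pose from where the row before left it, along the tool's axes as they then stand; what a row does not reach is not made up. A row lasts 1/10 s, in which the tool goes at most 50 mm and 8.59 degrees, less where a joint would pass 70% of its speed; a pose out of reach is approached as far as the arm can. A call with a number of a shift or a turn outside -1 to 1 is refused whole. A call with a gripper value outside its range is refused whole. The fingers move at their own pace and stop on an object; FORCE is the grip in N (left out, the last holds). Time passes only in rows, so rows that do not move let the fingers close. It gives the time, the measured TCP pose, the force, the opening and the grip force at its end, in the units of the state.
- robot.get_obs(): the state, without advancing time (a new reading comes with each control period).
- capture(name): name is "scene" or "side" or "wrist"; returns the picture (420x560x3 uint8, red, green, blue); there is no depth.
- camera_info(name): a dict with "intrinsics" (3x3 intrinsics, pixels), "k1" (the pictures are not rectified: a ray, as slopes to the right and down, at radius r is drawn at 1 + k1 r^2 times it, then the intrinsics apply), "R" (3x3) and "t" (3): a world point X has camera coordinates R X + t; the wrist camera has in their place "tool_from_camera" (4x4, takes a point from camera to tool coordinates, whose origin is the TCP and whose axes are the flange's). Camera axes: x right, y down, z forward; pixel columns grow to the right and rows downward; lengths in m; the calibration is good to about 2 mm. A picture is of the moment at which its call begins: read the wrist's pose just before it. camera_info takes no time and is no camera call.
- job.hand_in(): hands the job in; it is judged then, once.
The state is a dict: "t": time; "joint_pos": joint angles; "qd": joint speeds; "tau": joint torques, N m; "eef_pos": TCP position; "ee_rot": TCP orientation; "contact_force": force on the tool from outside, world axes, zero at the start; "torque": the same for the moment, N m; "grip_width": finger opening in m; "grasp_force": force on a finger pad.
Only numpy, scipy, OpenCV 4.12 (cv2) and the standard library are available. Lean on these libraries where they do the work, as an engineer would, in place of code of your own. Each camera call takes 0.05 s, during which the arm holds its last target. There are 200 camera calls.

## Working session

There is one attempt and no reset: what is moved stays moved. The work goes in short steps, Python scripts to look and compute and a shell command to move; the robot and the scene stay as the last step left them, time stands still between calls to the robot, and variables do not carry over. Pictures are saved under pics/ and viewed, at most 14 in all, crops included, and the job is handed in when it is done.

```bash
ls; mkdir -p pics
python3 - <<'E'
from station import robot,capture,camera_info
import cv2
o=robot.get_obs();print(o['t'],o['eef_pos'],o['ee_rot'],o['grip_width'])
for n in ['scene','side','wrist']:
    cv2.imwrite(f'pics/{n}0.png',capture(n)[:,:,::-1]); print(n,camera_info(n))
E
```

```text
pics
0.0 [5.24780269e-01 4.02107846e-05 2.57150228e-01] [-5.49513545e-04  7.07105014e-01  7.07108250e-01 -3.45796452e-04] 0.08778734644189103
scene {'intrinsics': array([[406.87704091,   0.        , 290.79102405],
       [  0.        , 406.87704091, 207.25038509],
       [  0.        ,   0.        ,   1.        ]]), 'k1': -0.0025104904828166063, 'R': array([[ 0.77315827, -0.63400007, -0.01643795],
       [-0.27460242, -0.31128746, -0.90977669],
       [ 0.57168156,  0.70791527, -0.41477242]]), 't': array([-0.4114398 ,  0.21775334,  0.71212161])}
side {'intrinsics': array([[449.94861058,   0.        , 289.38327285],
       [  0.        , 449.94861058, 207.28904742],
       [  0.        ,   0.        ,   1.        ]]), 'k1': 0.031280641183338696, 'R': array([[-8.54115213e-01, -5.20083164e-01, -8.39670314e-04],
       [-2.73604571e-01,  4.50703500e-01, -8.49709888e-01],
       [ 4.42298249e-01, -7.25520405e-01, -5.27249847e-01]]), 't': array([0.49007859, 0.19523741, 1.00691691])}
wrist {'intrinsics': array([[357.16069818,   0.        , 278.55908236],
       [  0.        , 357.16069818, 213.40211573],
       [  0.        ,   0.        ,   1.        ]]), 'k1': -0.009111187822900138, 'tool_from_camera': array([[ 8.57430528e-04, -9.49703217e-01, -3.13150226e-01,
         8.13259523e-02],
       [ 9.99999617e-01,  7.60124038e-04,  4.32820876e-04,
         5.46452957e-04],
       [-1.73018365e-04, -3.13150477e-01,  9.49703506e-01,
        -1.27470895e-01],
       [ 0.00000000e+00,  0.00000000e+00,  0.00000000e+00,
         1.00000000e+00]])}
```

View pics/scene0.png

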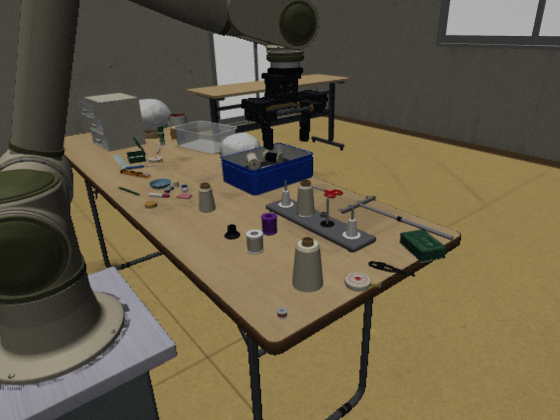

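View pics/side0.png

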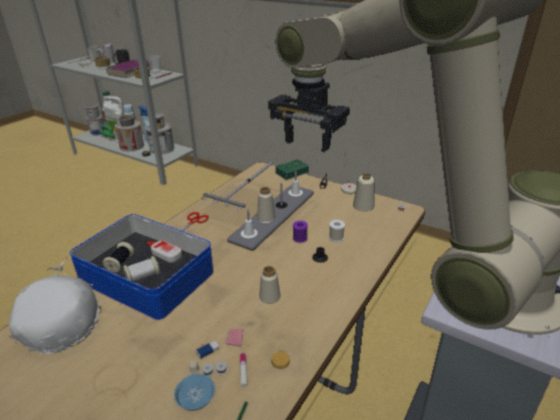

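View pics/wrist0.png

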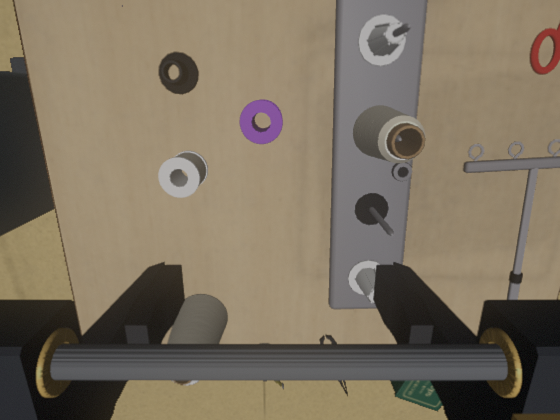

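The pictures show the white reel, black cap, large cone (scene 308,265) and small cone (scene 206,197). On the stand, from left to right, are an adapter, the standing cone, the black pad and an adapter. I'll enlarge next to read pixels.

```bash
python3 - <<'E'
import cv2
a=cv2.imread('pics/scene0.png')[170:300,190:385];cv2.imwrite('pics/sc.png',cv2.resize(a,None,fx=4,fy=4,interpolation=cv2.INTER_CUBIC))
a=cv2.imread('pics/side0.png')[160:308,225:420];cv2.imwrite('pics/si.png',cv2.resize(a,None,fx=4,fy=4,interpolation=cv2.INTER_CUBIC))
E
cat > h.py <<'E'
import numpy as np,cv2
from scipy.optimize import least_squares
from scipy.spatial.transform import Rotation as Ro
from station import robot,capture,camera_info
def cam(name,obs=None):
    c=camera_info(name)
    if 'R' in c: R,t=np.array(c['R']),np.array(c['t'])
    else:
        q=obs['ee_rot'];Rt=Ro.from_quat([q[1],q[2],q[3],q[0]]).as_matrix()
        T=np.array(c['tool_from_camera']);Rw=Rt@T[:3,:3];p=Rt@T[:3,3]+np.array(obs['eef_pos']);R,t=Rw.T,-Rw.T@p
    return np.array(c['intrinsics']),c['k1'],R,t
def proj(C,X):
    K,k,R,t=C;c=R@np.asarray(X)+t;s=c[:2]/c[2];s=s*(1+k*(s@s));return K[:2,:2]@s+K[:2,2]
def tri(obs,x0=(.5,0,.05)):
    "obs: list of (C,(u,v))"
    r=least_squares(lambda X:np.concatenate([proj(C,X)-uv for C,uv in obs]),x0);return r.x,np.abs(r.fun).max()
def atz(C,uv,z):
    r=least_squares(lambda X:proj(C,[X[0],X[1],z])-uv,[.5,0]);return r.x
E
```

```text
(no output)
```

View pics/sc.png

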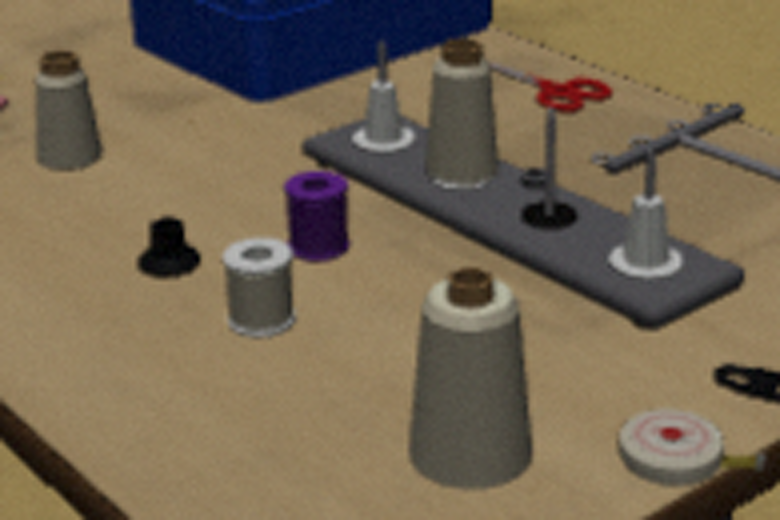

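View pics/si.png

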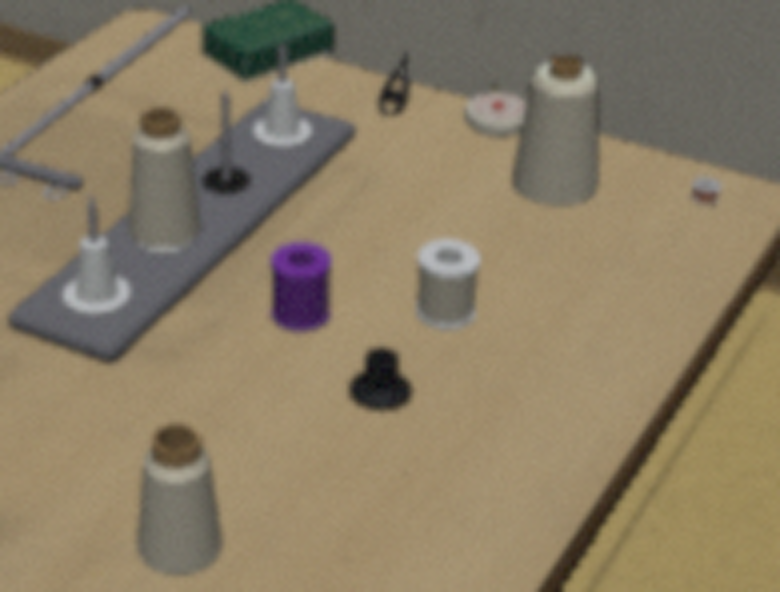

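Run:
```python
from h import *
S,I=cam('scene'),cam('side')
P={'adL tip':((381,42),(93,200)),'adR tip':((650,148),(282,48)),'pad tip':((551,110),(226,94)),'adL fl':((384,137),(96,293)),'adR fl':((646,260),(283,130)),'pad':((549,216),(226,180)),
'large top':((471,275),(567,62)),'small top':((60,58),(177,434)),'reel top':((258,253),(448,254)),'cap top':((168,222),(381,354)),'standing':((463,47),(161,119))}
for n,(a,b) in P.items():
    x,e=tri([(S,np.array([190+a[0]/4,170+a[1]/4])),(I,np.array([225+b[0]/4,160+b[1]/4]))]);print(n,x.round(4),round(e,2))
W=cam('wrist',robot.get_obs())
for n,uv,z in [('reel',(179,178),.045),('cap',(174,72),.028),('adLfl',(382,41),.021),('adRfl',(367,280),.021),('pad',(371,209),.021),('purple',(262,121),.045)]: print(n,atz(W,uv,z).round(4))
```

```text
adL tip [0.6185 0.127  0.09  ] 0.02
adR tip [ 0.6243 -0.1163  0.0905] 0.46
pad tip [ 0.622  -0.0361  0.0898] 0.3
adL fl [0.6198 0.1277 0.0179] 0.01
adR fl [ 0.6236 -0.1188  0.0185] 0.01
pad [ 0.6226 -0.0367  0.0173] 0.09
large top [ 0.4286 -0.1799  0.1038] 0.55
small top [0.4536 0.2796 0.0774] 0.22
reel top [0.427  0.0026 0.0438] 0.09
cap top [0.4245 0.0995 0.0268] 0.13
standing [0.6213 0.045  0.1087] 0.13
reel [0.4287 0.0054]
cap [0.4277 0.1025]
adLfl [0.6212 0.1299]
adRfl [ 0.6266 -0.1186]
pad [ 0.6241 -0.0335]
purple [0.51   0.0592]
```

Heights check out: pin tips at about .090 to .094, tops at .104, .077, .044 and .027. The pins sit 82 mm apart. I'll move over the large cone and look with the wrist camera.

```bash
python3 -m crank '[0,0,0,-0.89,-0.475,0,88, 0,0,0,-0.89,-0.475,0,88, 0,0,0,-0.89,-0.475,0,88, 0,0,0,-0.89,-0.475,0,88, 0,0,0,-0.89,-0.475,0,88]'
python3 -m crank '[0,0,0,0,0,0,88, 0,0,0,0,0,0,88]'
python3 - <<'E'
from h import *
o=robot.get_obs();print(o['t'],o['eef_pos'],o['ee_rot'])
cv2.imwrite('pics/w1.png',capture('wrist')[:,:,::-1]);W=cam('wrist',o)
for X in [(.4297,-.1786,.105),(.4297,-.1786,0),(.625,-.1175,.021),(.625,-.1175,.094)]: print(X,proj(W,X).round(1))
E
```

```text
t: 0.65
eef_pos: [0.429, -0.1792, 0.2576]
ee_rot: [-0.0, 0.707, 0.707, 0.0]
contact_force: [1.3, -0.1, 0.4]
grip_width: 0.088
grasp_force: 0.0
t: 0.85
eef_pos: [0.4298, -0.1783, 0.2577]
ee_rot: [-0.0, 0.708, 0.706, 0.0]
contact_force: [-0.5, 0.7, 0.7]
grip_width: 0.0879
grasp_force: 0.0
0.85 [ 0.42979419 -0.17833605  0.2576623 ] [-1.37508143e-04  7.07724224e-01  7.06488779e-01  9.45313831e-05]
(0.4297, -0.1786, 0.105) [277.6 200.9]
(0.4297, -0.1786, 0) [277.9 174.1]
(0.625, -0.1175, 0.021) [475.1 117.7]
(0.625, -0.1175, 0.094) [522.9 123.2]
```

View pics/w1.png

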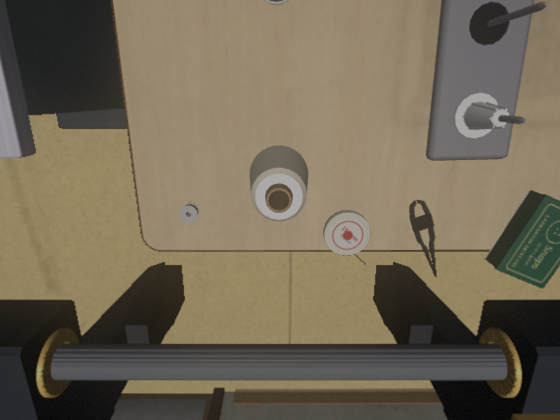

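The cone tip is at (279,200), against a predicted (278,201). I'll descend and grip.

```bash
python3 -m crank '[0,0,0,0,0,0.9,88, 0,0,0,0,0,0.9,88, 0,0,0,0,0,0.9,88, 0,0,0,0,0,0.9,88, 0,0,0,0,0,0.6,88]' 25
python3 -m crank '[0,0,0,0,0,0.6,88, 0,0,0,0,0,0,88, 0,0,0,0,0,0,45, 0,0,0,0,0,0,40, 0,0,0,0,0,0,40]' 25
python3 -m crank '[0,0,0,0,0,0,40, 0,0,0,0,0,0,40, 0,0,0,0,0,0,40]' 25
```

```text
t: 1.4
eef_pos: [0.4299, -0.1763, 0.0875]
ee_rot: [-0.001, 0.706, 0.708, -0.0]
contact_force: [-0.4, 0.3, -0.2]
grip_width: 0.0879
grasp_force: 0.0
t: 1.9
eef_pos: [0.4306, -0.1781, 0.0668]
ee_rot: [0.001, 0.707, 0.707, 0.0]
contact_force: [1.0, 0.8, 1.2]
grip_width: 0.0661
grasp_force: 0.0
t: 2.2
eef_pos: [0.4302, -0.1781, 0.0662]
ee_rot: [0.0, 0.707, 0.707, 0.0]
contact_force: [0.4, 2.3, 6.2]
grip_width: 0.053
grasp_force: 25.2
```

```bash
python3 -m crank '[0,0,0,0,0,-0.3,40, 0,0,0,0,0,-0.8,40, 0,0,0,0,0,-0.9,40, 0,0,0,0,0,-0.9,40, 0,0,0,0,0,-0.7,40]' 25
python3 -m crank '[0,0,0,0.4,0.2,0,40, 0,0,0,0.7,0.45,0,40, 0,0,0,0.8,0.5,0,40, 0,0,0,0.8,0.5,0,40, 0,0,0,0.8,0.5,0,40]'
python3 -m crank '[0,0,0,0.8,0.5,0,40, 0,0,0,0.8,0.5,0,40, 0,0,0,0.8,0.5,0,40, 0,0,0,0.8,0.5,0,40, 0,0,0,0.7,0.45,0,40]'
python3 -m crank '[0,0,0,0.4,0.2,0,40, 0,0,0,0,0,0,40, 0,0,0,0,0,0,40]'
python3 - <<'E'
from h import *
o=robot.get_obs();print(o['t'],o['eef_pos'],o['ee_rot'])
a=capture('side')[120:300,150:390];b=capture('wrist');cv2.imwrite('pics/s2.png',cv2.resize(a,None,fx=3.3,fy=3.3,interpolation=cv2.INTER_CUBIC)[:,:,::-1])
cv2.imwrite('pics/w2.png',b[:,:,::-1])
W=cam('wrist',o);print(proj(W,(.6205,.129,.094)),proj(W,(.6232,-.035,.021)),proj(W,(.43,.0045,.045)))
E
```

```text
t: 2.7
eef_pos: [0.4299, -0.178, 0.2124]
ee_rot: [0.001, 0.707, 0.707, 0.0]
contact_force: [0.9, -0.2, -2.4]
grip_width: 0.0531
grasp_force: 24.8
t: 3.2
eef_pos: [0.5164, -0.0366, 0.2103]
ee_rot: [-0.0, 0.707, 0.707, -0.0]
contact_force: [1.0, -0.6, -1.3]
grip_width: 0.0527
grasp_force: 24.8
t: 3.7
eef_pos: [0.6144, 0.1197, 0.2102]
ee_rot: [-0.0, 0.707, 0.707, -0.0]
contact_force: [0.8, -0.7, -1.5]
grip_width: 0.0528
grasp_force: 24.8
t: 4.0
eef_pos: [0.6216, 0.1337, 0.2098]
ee_rot: [-0.0, 0.707, 0.707, -0.0]
contact_force: [-0.3, -0.5, -1.8]
grip_width: 0.0531
grasp_force: 24.8
4.0 [0.62161293 0.13368868 0.20977337] [-1.39676680e-04  7.06997488e-01  7.07215934e-01 -3.93722997e-04]
[276.21911079 220.98345669] [279.3704262  343.71430677] [ 79.37268159 325.36162705]
```

View pics/s2.png

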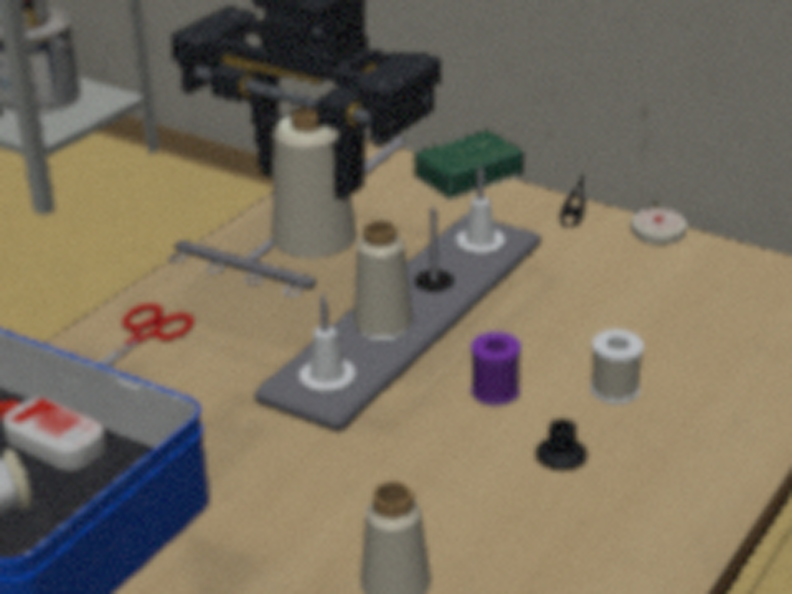

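Side view: the large cone hangs upright left of and behind its pin. Bottom ellipse centre is about (313,236) in the crop, and the left pin tip is at (323,300). I'll check where the bottom is relative to the pin.

Run:
```python
from h import *
I=cam('side');f=lambda u,v:np.array([150+u/3.3,120+v/3.3])
print('side cone bottom',atz(I,f(313,233),.1435),'pin tip',atz(I,f(323.5,300),.094),'flange',atz(I,f(327,373),.021))
```

```text
side cone bottom [0.62645496 0.12578772] pin tip [0.61241539 0.1359664 ] flange [0.61751304 0.13029817]
```

View pics/w2.png

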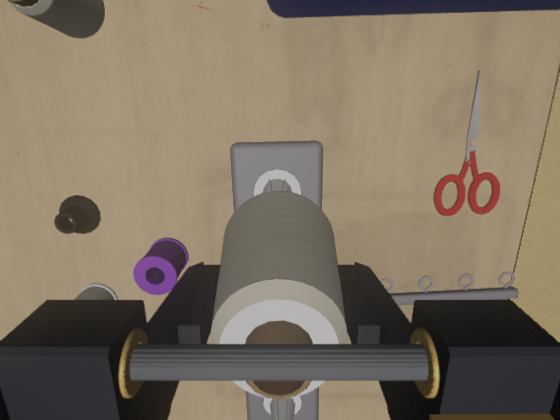

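Run:
```python
from h import *
W=cam('wrist',robot.get_obs())
# visible: flange back rim (277,169), stand end edge (277,142)
print(atz(W,(277,169),.021),'-> y-0.022; stand end',atz(W,(277,142),.018),'-> y-0.045')
```

```text
[0.62085562 0.15191407] -> y-0.022; stand end [0.62087635 0.1754689 ] -> y-0.045
```

```bash
python3 -m crank '[0,0,0,-0.095,-0.025,0,40, 0,0,0,0,0,0.4,40, 0,0,0,0,0,0.5,40, 0,0,0,0,0,0.5,40, 0,0,0,0,0,0.5,40]'
python3 -m crank '[0,0,0,0,0,0,40, 0,0,0,0,0,0,40]'
```

```text
t: 4.6
eef_pos: [0.6208, 0.1292, 0.1333]
ee_rot: [0.0, 0.707, 0.707, 0.0]
contact_force: [0.7, 0.1, -1.3]
grip_width: 0.0532
grasp_force: 24.8
t: 4.8
eef_pos: [0.6212, 0.1296, 0.1345]
ee_rot: [0.0, 0.707, 0.707, 0.0]
contact_force: [0.2, -0.4, -0.9]
grip_width: 0.0525
grasp_force: 24.8
```

```bash
python3 -m crank '[0,0,0,0,0,0.4,40, 0,0,0,0,0,0.35,40, 0,0,0,0,0,0.25,40, 0,0,0,0,0,0.1,40, 0,0,0,0,0,0.06,40]'
python3 -m crank '[0,0,0,0,0,0,40, 0,0,0,0,0,0,40]'
```

```text
t: 5.3
eef_pos: [0.6211, 0.1302, 0.0873]
ee_rot: [0.0, 0.707, 0.707, 0.0]
contact_force: [-1.6, 0.6, 10.5]
grip_width: 0.0528
grasp_force: 25.4
t: 5.5
eef_pos: [0.6212, 0.1302, 0.0878]
ee_rot: [0.0, 0.707, 0.707, 0.0]
contact_force: [-0.7, -0.3, -1.6]
grip_width: 0.0528
grasp_force: 24.8
```

```bash
python3 -m crank '[0,0,0,0,0,0.03,40, 0,0,0,0,0,0,60, 0,0,0,0,0,0,75, 0,0,0,0,0,0,88, 0,0,0,0,0,0,88]'
python3 -m crank '[0,0,0,0,0,-0.3,88, 0,0,0,0,0,-0.7,88, 0,0,0,0,0,-0.9,88, 0,0,0,0,0,-0.9,88, 0,0,0,0,0,-0.8,88]'
python3 -m crank '[0,0,0,0.75,-0.83,0,88, 0,0,0,0.75,-0.83,0,88, 0,0,0,0.75,-0.83,0,88, 0,0,0,0.75,-0.83,0,88, 0,0,0,0.75,-0.83,0,88]'
python3 -m crank '[0,0,0,0,0,0,88, 0,0,0,0,0,0,88]'
python3 - <<'E'
from h import *
o=robot.get_obs();print(o['t'],o['eef_pos'],o['ee_rot'])
a=capture('wrist');s=capture('side')[140:300,200:380]
cv2.imwrite('pics/w3.png',np.vstack([a,np.pad(cv2.resize(s,(200,178)),((0,0),(0,360),(0,0)))])[:,:,::-1])
W=cam('wrist',o);print(proj(W,(.4547,.281,.08)),proj(W,(.4547,.281,0)))
E
```

```text
t: 6.0
eef_pos: [0.621, 0.1302, 0.0861]
ee_rot: [0.0, 0.707, 0.707, 0.0]
contact_force: [-0.3, 0.4, -0.1]
grip_width: 0.0821
grasp_force: 0.0
t: 6.5
eef_pos: [0.621, 0.1302, 0.2331]
ee_rot: [0.001, 0.707, 0.707, 0.001]
contact_force: [0.6, 0.1, -0.2]
grip_width: 0.0878
grasp_force: 0.0
t: 7.0
eef_pos: [0.4535, 0.2811, 0.2312]
ee_rot: [0.0, 0.707, 0.707, 0.001]
contact_force: [0.9, 0.6, 0.1]
grip_width: 0.0879
grasp_force: 0.0
t: 7.2
eef_pos: [0.4549, 0.2805, 0.2311]
ee_rot: [0.0, 0.707, 0.708, 0.001]
contact_force: [1.0, -0.2, 0.6]
grip_width: 0.0879
grasp_force: 0.0
7.2 [0.4549037  0.28054685 0.23111425] [4.44006691e-04 7.06586307e-01 7.07626465e-01 6.16651872e-04]
[277.21023846 200.59121571] [277.35972513 178.81819777]
```

View pics/w3.png

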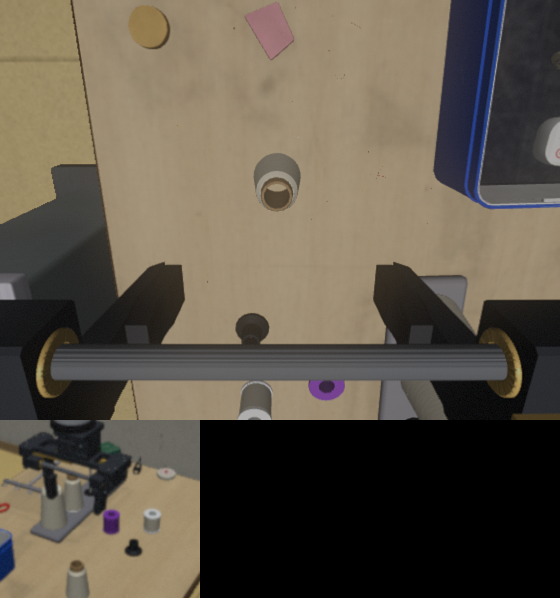

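The large cone stands on the left adapter (side inset). The small cone tip is near (277,193), slightly above the predicted 200, so I'll enlarge it.

Run:
```python
from h import *
a=cv2.imread('pics/w3.png')[140:225,225:330];cv2.imwrite('pics/w3c.png',cv2.resize(a,None,fx=6,fy=6,interpolation=cv2.INTER_CUBIC))
W=cam('wrist',robot.get_obs())
for y in (.281,.285): print(y,'rim back/front',proj(W,(.4547,y+.013,.08)),proj(W,(.4547,y-.013,.08)),'body top front',proj(W,(.4547,y-.017,.07)),'foot back',proj(W,(.4547,y+.024,.0)))
```

```text
0.281 rim back/front [276.12847036 183.92551318] [276.19779556 214.8285396 ] body top front [276.26924895 215.563406  ] foot back [276.53718077 154.46256048]
0.285 rim back/front [276.11748338 179.01461319] [276.18736062 210.18614392] body top front [276.25947909 211.08894924] foot back [276.52989467 150.45020611]
```

View pics/w3c.png

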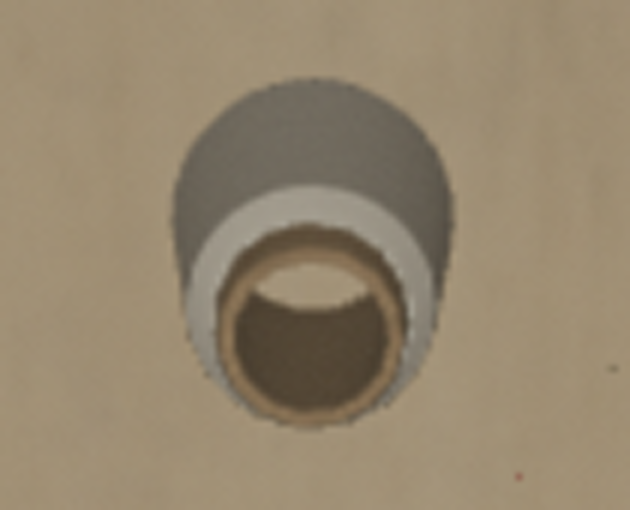

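```bash
python3 -m crank '[0,0,0,0.075,0.01,0.9,88, 0,0,0,0,0,0.9,88, 0,0,0,0,0,0.9,88, 0,0,0,0,0,0.9,88, 0,0,0,0,0,0.6,88]' 20
python3 -m crank '[0,0,0,0,0,0.44,88, 0,0,0,0,0,0,88, 0,0,0,0,0,0,30, 0,0,0,0,0,0,28, 0,0,0,0,0,0,28]' 20
python3 -m crank '[0,0,0,0,0,0,28, 0,0,0,0,0,0,28, 0,0,0,0,0,0,28, 0,0,0,0,0,0,28]' 20
```

```text
t: 7.8
eef_pos: [0.4557, 0.2819, 0.0597]
ee_rot: [-0.0, 0.708, 0.706, -0.001]
contact_force: [0.7, 0.0, 0.4]
grip_width: 0.0883
grasp_force: 0.0
t: 8.3
eef_pos: [0.4561, 0.2832, 0.0456]
ee_rot: [0.0, 0.707, 0.707, 0.001]
contact_force: [-0.7, -0.6, 0.2]
grip_width: 0.0662
grasp_force: 0.0
t: 8.7
eef_pos: [0.4554, 0.2832, 0.0447]
ee_rot: [-0.0, 0.707, 0.707, 0.0]
contact_force: [-0.7, 0.1, 1.4]
grip_width: 0.0411
grasp_force: 20.0
```

```bash
python3 -m crank '[0,0,0,0,0,-0.3,28, 0,0,0,0,0,-0.9,28, 0,0,0,0,0,-0.9,28, 0,0,0,0,0,-0.9,28, 0,0,0,0,0,-0.9,28]'
python3 -m crank '[0,0,0,-0.4,0.2,0,28, 0,0,0,-0.8,0.34,0,28, 0,0,0,-0.8,0.34,0,28, 0,0,0,-0.8,0.34,0,28, 0,0,0,-0.8,0.34,0,28]'
python3 -m crank '[0,0,0,-0.8,0.34,0,28, 0,0,0,-0.8,0.34,0,28, 0,0,0,-0.8,0.34,0,28, 0,0,0,-0.8,0.34,0,28, 0,0,0,-0.8,0.34,0,28]'
python3 -m crank '[0,0,0,-0.8,0.34,0,28, 0,0,0,-0.8,0.34,0,28, 0,0,0,-0.8,0.34,0,28, 0,0,0,0,0,0,28, 0,0,0,0,0,0,28]'
python3 - <<'E'
from h import *
o=robot.get_obs();print(o['t'],o['eef_pos'],o['ee_rot'])
a=capture('wrist');cv2.imwrite('pics/w4.png',a[:,:,::-1]);W=cam('wrist',o)
for y in (-.116,-.119):print(proj(W,(.626,y,.021)),proj(W,(.626,y+.022,.021)),'pad',proj(W,(.623,y+.082,.021)))
E
```

```text
t: 9.2
eef_pos: [0.4551, 0.2831, 0.2028]
ee_rot: [0.0, 0.707, 0.707, 0.0]
contact_force: [0.7, 0.5, -0.6]
grip_width: 0.0409
grasp_force: 19.9
t: 9.7
eef_pos: [0.5181, 0.1379, 0.2014]
ee_rot: [0.0, 0.707, 0.707, 0.0]
contact_force: [1.5, -0.1, -0.3]
grip_width: 0.041
grasp_force: 19.9
t: 10.2
eef_pos: [0.5861, -0.0222, 0.2014]
ee_rot: [0.0, 0.707, 0.707, 0.0]
contact_force: [0.5, -0.2, -0.8]
grip_width: 0.041
grasp_force: 19.9
t: 10.7
eef_pos: [0.6264, -0.117, 0.2008]
ee_rot: [-0.0, 0.707, 0.707, 0.0]
contact_force: [-0.1, -0.0, -0.9]
grip_width: 0.0406
grasp_force: 19.9
10.7 [ 0.62642124 -0.11704421  0.20075937] [-1.80277354e-04  7.07415483e-01  7.06797921e-01  2.47682290e-05]
[277.37425318 190.95889393] [277.34769887 166.39684476] pad [273.5948302   93.60559368]
[277.37779329 194.2264225 ] [277.35138251 169.80965564] pad [273.61051037  97.46188349]
```

View pics/w4.png

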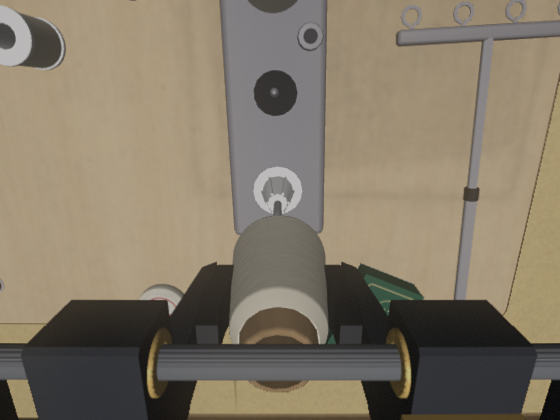

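The right flange is centred at (277,191), giving (.626,-.116), and the pad is at (275,93). I'll nudge by 1 mm and insert.

```bash
python3 -m crank '[0,0,0,0.02,0,0.3,28, 0,0,0,0,0,0.5,28, 0,0,0,0,0,0.5,28, 0,0,0,0,0,0.5,28, 0,0,0,0,0,0.4,28]'
python3 -m crank '[0,0,0,0,0,0.4,28, 0,0,0,0,0,0.35,28, 0,0,0,0,0,0.25,28, 0,0,0,0,0,0.1,28, 0,0,0,0,0,0,28]'
python3 -m crank '[0,0,0,0,0,0,28, 0,0,0,0,0,0,28]'
```

```text
t: 11.25
eef_pos: [0.6259, -0.1146, 0.1108]
ee_rot: [-0.001, 0.707, 0.708, -0.0]
contact_force: [-0.4, 0.6, -0.9]
grip_width: 0.0409
grasp_force: 19.9
t: 11.75
eef_pos: [0.6265, -0.1158, 0.0682]
ee_rot: [-0.0, 0.707, 0.707, -0.0]
contact_force: [-0.6, 0.2, -1.8]
grip_width: 0.0404
grasp_force: 19.9
t: 11.95
eef_pos: [0.6269, -0.1161, 0.0692]
ee_rot: [0.001, 0.707, 0.707, 0.0]
contact_force: [0.7, -1.2, -1.4]
grip_width: 0.041
grasp_force: 19.9
```

```bash
python3 -m crank '[0,0,0,0,0,0.06,28, 0,0,0,0,0,0.01,28, 0,0,0,0,0,0,60, 0,0,0,0,0,0,88, 0,0,0,0,0,0,88]'
python3 -m crank '[0,0,0,0,0,0,88, 0,0,0,0,0,-0.5,88, 0,0,0,0,0,-0.9,88, 0,0,0,0,0,-0.9,88, 0,0,0,0,0,-0.9,88]'
python3 -m crank '[0,0,0,0.6,-0.99,0,88, 0,0,0,0.6,-0.99,0,88, 0,0,0,0.6,-0.99,0,88, 0,0,0,0.6,-0.99,0,88, 0,0,0,0.6,-0.99,0,88]'
python3 -m crank '[0,0,0,0,0,0,88, 0,0,0,0,0,0,88]'
python3 - <<'E'
from h import *
o=robot.get_obs();print(o['t'],o['eef_pos'],o['ee_rot'])
a=capture('wrist')[:300,:];s=capture('side')[140:300,200:380]
cv2.imwrite('pics/w5.png',np.hstack([a,np.pad(cv2.resize(s,(240,213)),((0,87),(0,0),(0,0)))])[:,:,::-1])
W=cam('wrist',o)
for X in [(.428,.0045,.045),(.428,.0245,.045),(.448,.0045,.045),(.4265,.101,.028),(.4265,.121,.003),(.624,-.034,.021)]:print(X,proj(W,X).round(1))
E
```

```text
t: 12.45
eef_pos: [0.6266, -0.116, 0.0658]
ee_rot: [0.0, 0.707, 0.707, 0.0]
contact_force: [0.4, 0.4, 0.1]
grip_width: 0.0628
grasp_force: 0.0
t: 12.95
eef_pos: [0.6264, -0.116, 0.1952]
ee_rot: [-0.0, 0.707, 0.707, -0.0]
contact_force: [-0.5, -0.0, 0.3]
grip_width: 0.0882
grasp_force: 0.0
t: 13.45
eef_pos: [0.4269, 0.0048, 0.1937]
ee_rot: [0.0, 0.707, 0.707, 0.0]
contact_force: [0.8, -0.0, 1.0]
grip_width: 0.0881
grasp_force: 0.0
t: 13.65
eef_pos: [0.4287, 0.0041, 0.1943]
ee_rot: [0.001, 0.707, 0.707, 0.0]
contact_force: [1.5, 0.1, 0.4]
grip_width: 0.0884
grasp_force: 0.0
13.65 [0.42870003 0.00414686 0.19432595] [7.37521013e-04 7.06874243e-01 7.07338752e-01 3.87105779e-04]
(0.428, 0.0045, 0.045) [276.6 201.2]
(0.428, 0.0245, 0.045) [276.6 176.9]
(0.448, 0.0045, 0.045) [301.4 201.2]
(0.4265, 0.101, 0.028) [274.7  74.4]
(0.4265, 0.121, 0.003) [274.9  50. ]
(0.624, -0.034, 0.021) [492.4 234.7]
```

View pics/w5.png

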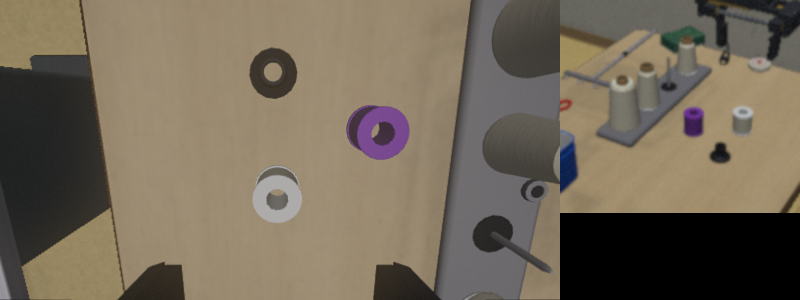

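Both cones are seated. The reel is at (277,199), about 2 mm left of the estimate, and the cap is at (273,72). Now I'll grip the reel.

```bash
python3 -m crank '[0,0,0,0.045,-0.01,0.8,88, 0,0,0,0,0,0.9,88, 0,0,0,0,0,0.9,88, 0,0,0,0,0,0.7,88, 0,0,0,0,0,0.5,88]' 15
python3 -m crank '[0,0,0,0,0,0.13,88, 0,0,0,0,0,0,88, 0,0,0,0,0,0,32, 0,0,0,0,0,0,30, 0,0,0,0,0,0,30]' 15
python3 -m crank '[0,0,0,0,0,0,30, 0,0,0,0,0,0,30, 0,0,0,0,0,0,30, 0,0,0,0,0,0,30]' 15
```

```text
t: 14.25
eef_pos: [0.4285, 0.0052, 0.0396]
ee_rot: [-0.001, 0.707, 0.707, -0.0]
contact_force: [0.5, -0.8, 1.0]
grip_width: 0.088
grasp_force: 0.0
t: 14.75
eef_pos: [0.4287, 0.0057, 0.0372]
ee_rot: [0.001, 0.707, 0.707, 0.0]
contact_force: [0.9, -0.4, -0.5]
grip_width: 0.0659
grasp_force: 0.0
t: 15.15
eef_pos: [0.4282, 0.0058, 0.0366]
ee_rot: [0.0, 0.707, 0.707, 0.0]
contact_force: [-0.7, -0.1, 1.1]
grip_width: 0.0396
grasp_force: 15.0
```

```bash
python3 -m crank '[0,0,0,0,0,-0.3,30, 0,0,0,0,0,-0.8,30, 0,0,0,0,0,-0.9,30, 0,0,0,0,0,-0.9,30, 0,0,0,0,0,-0.9,30]'
python3 -m crank '[0,0,0,-0.2,0.97,0,30, 0,0,0,-0.2,0.97,0,30, 0,0,0,-0.2,0.97,0,30, 0,0,0,-0.2,0.97,0,30, 0,0,0,-0.2,0.97,0,30]'
python3 -m crank '[0,0,0,0,0,0,30, 0,0,0,0,0,0,30]'
python3 - <<'E'
from h import *
o=robot.get_obs();print(o['t'],o['eef_pos'],o['ee_rot'])
a=capture('wrist');s=capture('side')[140:270,220:350]
cv2.imwrite('pics/w6.png',np.hstack([a,np.pad(cv2.resize(s,(240,240)),((0,180),(0,0),(0,0)))])[:,:,::-1])
W=cam('wrist',o)
for X in [(.6237,-.034,.021),(.6237,-.016,.021)]:print(X,proj(W,X).round(1))
E
```

```text
t: 15.65
eef_pos: [0.4279, 0.0059, 0.19]
ee_rot: [-0.0, 0.707, 0.707, -0.0]
contact_force: [1.1, -0.2, -0.1]
grip_width: 0.0396
grasp_force: 15.0
t: 16.15
eef_pos: [0.6235, -0.0345, 0.1882]
ee_rot: [-0.0, 0.707, 0.707, -0.0]
contact_force: [-0.1, 0.1, -0.9]
grip_width: 0.0395
grasp_force: 15.0
t: 16.35
eef_pos: [0.622, -0.0341, 0.1875]
ee_rot: [-0.001, 0.707, 0.707, -0.0]
contact_force: [0.1, -0.1, -0.6]
grip_width: 0.0391
grasp_force: 15.0
16.35 [ 0.62197202 -0.03414202  0.18752243] [-7.90439418e-04  7.07089082e-01  7.07123886e-01 -4.64451680e-04]
(0.6237, -0.034, 0.021) [280.1 195.9]
(0.6237, -0.016, 0.021) [280.2 175.2]
```

View pics/w6.png

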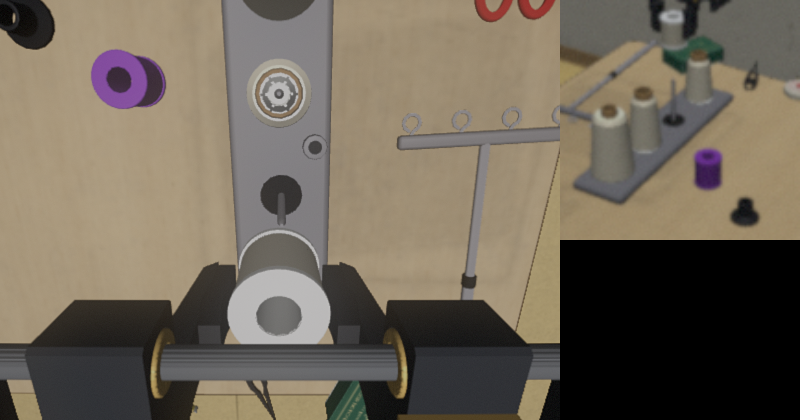

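The pad is at (281.5,195), so 2 mm further in x. Inserting.

```bash
python3 -m crank '[0,0,0,0.02,0.05,0.4,30, 0,0,0,0,0,0.5,30, 0,0,0,0,0,0.5,30, 0,0,0,0,0,0.5,30, 0,0,0,0,0,0.5,30]'
python3 -m crank '[0,0,0,0,0,0.4,30, 0,0,0,0,0,0.3,30, 0,0,0,0,0,0.06,30, 0,0,0,0,0,0,30, 0,0,0,0,0,0,30]'
```

```text
t: 16.95
eef_pos: [0.6235, -0.0331, 0.0926]
ee_rot: [0.0, 0.707, 0.707, 0.0]
contact_force: [0.7, 0.4, -1.4]
grip_width: 0.0396
grasp_force: 15.0
t: 17.45
eef_pos: [0.6245, -0.0335, 0.0631]
ee_rot: [0.001, 0.707, 0.707, 0.0]
contact_force: [-0.1, 0.2, 0.4]
grip_width: 0.0391
grasp_force: 15.0
```

```bash
python3 -m crank '[0,0,0,0,0,0.08,30, 0,0,0,0,0,0.03,30, 0,0,0,0,0,0,30, 0,0,0,0,0,0,30, 0,0,0,0,0,0,30]'
```

```text
t: 17.95
eef_pos: [0.6242, -0.0334, 0.0578]
ee_rot: [0.0, 0.707, 0.707, 0.0]
contact_force: [-0.9, -0.1, -0.3]
grip_width: 0.0391
grasp_force: 15.0
```

```bash
python3 -m crank '[0,0,0,0,0,0.01,45, 0,0,0,0,0,0,60, 0,0,0,0,0,0,75, 0,0,0,0,0,0,75, 0,0,0,0,0,-0.3,75]'
python3 -m crank '[0,0,0,0,0,-0.8,75, 0,0,0,0,0,-0.9,75, 0,0,0,0,0,-0.9,75, 0,0,0,0,0,-0.8,75, 0,0,0,0,0,0,75]'
python3 -m crank '[0,0,0,0.683,-0.99,0,75, 0,0,0,0.683,-0.99,0,75, 0,0,0,0.683,-0.99,0,75, 0,0,0,0.683,-0.99,0,75, 0,0,0,0.683,-0.99,0,75]'
python3 -m crank '[0,0,0,0,0,0,75, 0,0,0,0,0,0,75]'
python3 - <<'E'
from h import *
o=robot.get_obs();print(o['t'],o['eef_pos'],o['ee_rot'])
a=capture('wrist');s=capture('side')[140:270,220:350]
cv2.imwrite('pics/w7.png',np.hstack([cv2.resize(a[140:260,200:360],None,fx=3.4,fy=3.4),np.pad(cv2.resize(s,(250,250)),((0,158),(0,0),(0,0)))])[:,:,::-1])
W=cam('wrist',o)
for X in [(.4255,.103,.028),(.4255,.103,.0)]:print(X,((proj(W,X)-[200,140])*3.4).round(1))
E
```

```text
t: 18.45
eef_pos: [0.6234, -0.0332, 0.0684]
ee_rot: [-0.001, 0.707, 0.707, -0.001]
contact_force: [0.2, -0.6, 0.3]
grip_width: 0.074
grasp_force: 0.0
t: 18.95
eef_pos: [0.6257, -0.0337, 0.2112]
ee_rot: [0.004, 0.707, 0.707, 0.002]
contact_force: [-0.3, -0.7, -0.3]
grip_width: 0.0757
grasp_force: 0.0
t: 19.45
eef_pos: [0.4242, 0.104, 0.2052]
ee_rot: [-0.0, 0.707, 0.707, -0.0]
contact_force: [0.1, -0.1, -0.2]
grip_width: 0.0751
grasp_force: 0.0
t: 19.65
eef_pos: [0.426, 0.1035, 0.2057]
ee_rot: [0.0, 0.707, 0.708, 0.0]
contact_force: [0.6, -0.3, 0.7]
grip_width: 0.0754
grasp_force: 0.0
19.65 [0.42599319 0.10349944 0.2057194 ] [3.79436814e-04 7.06691517e-01 7.07521637e-01 2.98497618e-04]
(0.4255, 0.103, 0.028) [262.  180.7]
(0.4255, 0.103, 0.0) [262.3 155. ]
```

View pics/w7.png

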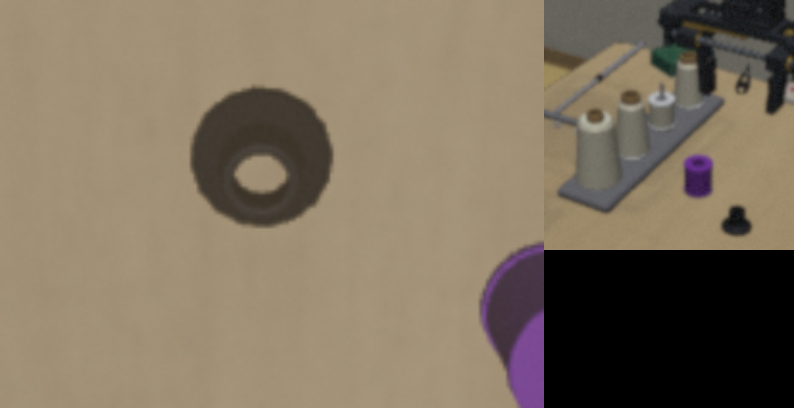

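The reel is on its pin (inset), and the cap matches its prediction to within 1 mm. Gripping the cap by the hub.

```bash
python3 -m crank '[0,0,0,-0.01,-0.01,0.8,75, 0,0,0,0,0,0.9,75, 0,0,0,0,0,0.9,75, 0,0,0,0,0,0.9,75, 0,0,0,0,0,0.6,75]' 8
python3 -m crank '[0,0,0,0,0,0.27,75, 0,0,0,0,0,0,75, 0,0,0,0,0,0,40, 0,0,0,0,0,0,15, 0,0,0,0,0,0,12]' 8
python3 -m crank '[0,0,0,0,0,0,12, 0,0,0,0,0,0,12, 0,0,0,0,0,0,12, 0,0,0,0,0,0,12, 0,0,0,0,0,0,12]' 8
```

```text
t: 20.25
eef_pos: [0.4258, 0.102, 0.0389]
ee_rot: [-0.001, 0.708, 0.707, -0.001]
contact_force: [0.3, -0.1, 0.3]
grip_width: 0.075
grasp_force: 0.0
t: 20.75
eef_pos: [0.4264, 0.1028, 0.0314]
ee_rot: [0.001, 0.707, 0.707, 0.001]
contact_force: [0.6, -0.2, -0.6]
grip_width: 0.0532
grasp_force: 0.0
t: 21.25
eef_pos: [0.4258, 0.1028, 0.0306]
ee_rot: [0.0, 0.707, 0.707, 0.0]
contact_force: [0.4, 0.3, 1.1]
grip_width: 0.0216
grasp_force: 8.0
```

```bash
python3 -m crank '[0,0,0,0,0,-0.3,12, 0,0,0,0,0,-0.9,12, 0,0,0,0,0,-0.95,12, 0,0,0,0,0,-0.95,12, 0,0,0,0,0,-0.9,12]'
python3 -m crank '[0,0,0,-0.34,0.5,0,12, 0,0,0,-0.68,0.98,0,12, 0,0,0,-0.68,0.98,0,12, 0,0,0,-0.68,0.98,0,12, 0,0,0,-0.68,0.98,0,12]'
python3 -m crank '[0,0,0,-0.34,0.53,0,12, 0,0,0,0,0,0,12, 0,0,0,0,0,0,12, 0,0,0,0,0,0,12]'
```

```text
t: 21.75
eef_pos: [0.4255, 0.1028, 0.1922]
ee_rot: [0.0, 0.707, 0.707, 0.0]
contact_force: [0.9, 0.5, -0.1]
grip_width: 0.0218
grasp_force: 8.0
t: 22.25
eef_pos: [0.6039, -0.0209, 0.1903]
ee_rot: [-0.0, 0.707, 0.707, -0.0]
contact_force: [-0.2, 0.6, -0.5]
grip_width: 0.0217
grasp_force: 8.0
t: 22.65
eef_pos: [0.6231, -0.0324, 0.1906]
ee_rot: [-0.0, 0.707, 0.707, -0.0]
contact_force: [0.2, 0.5, 0.1]
grip_width: 0.0214
grasp_force: 8.0
```

```bash
python3 -m crank '[0,0,0,-0.02,0.025,0.3,12, 0,0,0,0,0,0.5,12, 0,0,0,0,0,0.4,12, 0,0,0,0,0,0.4,12, 0,0,0,0,0,0.3,12]'
python3 -m crank '[0,0,0,0,0,0.25,12, 0,0,0,0,0,0.1,12, 0,0,0,0,0,0,12, 0,0,0,0,0,0,12, 0,0,0,0,0,0,12]'
```

```text
t: 23.15
eef_pos: [0.624, -0.0335, 0.113]
ee_rot: [-0.001, 0.707, 0.707, -0.0]
contact_force: [0.2, -0.1, -0.5]
grip_width: 0.022
grasp_force: 8.0
t: 23.65
eef_pos: [0.6251, -0.0341, 0.1012]
ee_rot: [0.0, 0.707, 0.707, 0.0]
contact_force: [-0.9, 0.3, -0.3]
grip_width: 0.0222
grasp_force: 8.0
```

```bash
python3 -m crank '[0,0,0,0,0,0.08,12, 0,0,0,0,0,0.03,12, 0,0,0,0,0,0,12, 0,0,0,0,0,0,12, 0,0,0,0,0,0,12]'
```

```text
t: 24.15
eef_pos: [0.625, -0.0341, 0.0965]
ee_rot: [0.0, 0.707, 0.707, 0.0]
contact_force: [-1.6, 0.0, 5.0]
grip_width: 0.0218
grasp_force: 8.1
```

It's seated at the expected height with 5 N of contact. Releasing and retreating.

```bash
python3 -m crank '[0,0,0,0,0,-0.02,24, 0,0,0,0,0,0,35, 0,0,0,0,0,0,60, 0,0,0,0,0,0,60, 0,0,0,0,0,0,60]'
python3 -m crank '[0,0,0,0,0,-0.3,60, 0,0,0,0,0,-0.7,60, 0,0,0,0,0,-0.9,60, 0,0,0,0,0,-0.9,60, 0,0,0,0,0,-0.3,60]'
python3 -m crank '[0,0,0,0.2,-0.9,0,60, 0,0,0,0.2,-0.9,0,60, 0,0,0,0.2,-0.9,0,60, 0,0,0,0.2,-0.9,0,60, 0,0,0,0,0,0,60]'
python3 - <<'E'
from h import *
o=robot.get_obs();print(o['t'],o['eef_pos'],o['contact_force'],o['grip_width'])
for n in ('scene','side'):
    im=capture(n);C=cam(n);g=im.max(2).astype(int)
    P=(.6225,-.0365)
    for z in (.09,.08,.072,.068,.05,.03): # median-dark check over the reel: dark run width in row
        u,v=proj(C,(*P,z));r=int(round(v));row=g[r,int(u)-16:int(u)+17];print(n,z,round(u),r,row.tolist())
    # cone axes: rough pixel rows of centre brightness
    for nm,X in (('L',(.6198,.1277,.126)),('Rt',(.6236,-.1185,.101))):
        u,v=proj(C,X);print(nm,proj(C,X).round(1),im[int(v),int(u)-6:int(u)+7].tolist())
E
```

```text
t: 24.65
eef_pos: [0.6247, -0.034, 0.0967]
ee_rot: [-0.0, 0.707, 0.707, -0.0]
contact_force: [-0.0, 1.0, -1.0]
grip_width: 0.0537
grasp_force: 0.0
t: 25.15
eef_pos: [0.6258, -0.0342, 0.2257]
ee_rot: [0.003, 0.707, 0.707, 0.002]
contact_force: [0.4, 1.1, -0.2]
grip_width: 0.0602
grasp_force: 0.0
t: 25.65
eef_pos: [0.4774, -0.0009, 0.2206]
ee_rot: [-0.001, 0.707, 0.707, -0.001]
contact_force: [0.2, 0.7, -0.2]
grip_width: 0.0603
grasp_force: 0.0
25.65 [ 0.47740039 -0.00085291  0.22061075] [ 0.19606038  0.69446322 -0.22375958] 0.06033289717513639
scene 0.09 328 198 [71, 63, 81, 135, 147, 150, 147, 144, 142, 139, 143, 141, 112, 51, 11, 12, 21, 21, 14, 13, 10, 33, 77, 124, 135, 134, 133, 133, 135, 128, 130, 130, 130]
scene 0.08 328 201 [74, 64, 80, 128, 138, 138, 139, 140, 139, 142, 143, 144, 91, 34, 5, 10, 13, 9, 4, 10, 13, 47, 119, 134, 134, 136, 133, 133, 137, 134, 135, 133, 135]
scene 0.072 328 204 [71, 69, 63, 123, 137, 138, 139, 140, 136, 91, 28, 15, 11, 4, 8, 10, 10, 10, 10, 12, 3, 9, 14, 28, 103, 130, 132, 135, 134, 133, 136, 132, 133]
scene 0.068 328 206 [69, 68, 57, 118, 132, 137
[... 1599 characters left out ...]
111, 124, 125, 123, 114, 110, 108, 111, 114, 102, 93, 85, 98, 106, 113, 122, 118, 119, 126, 127, 129, 130]
side 0.03 282 201 [118, 116, 115, 112, 109, 100, 98, 84, 83, 90, 92, 102, 106, 109, 110, 112, 109, 108, 104, 100, 93, 88, 84, 99, 106, 100, 106, 105, 104, 105, 103, 102, 105]
L [246.9 197.7] [[149, 132, 105], [147, 129, 101], [138, 119, 93], [123, 105, 78], [102, 86, 59], [92, 79, 57], [91, 77, 56], [92, 75, 52], [99, 82, 60], [115, 98, 75], [135, 118, 92], [149, 137, 113], [153, 139, 114]]
Rt [295.9 168.1] [[49, 81, 62], [65, 81, 62], [85, 82, 57], [79, 69, 50], [79, 65, 50], [80, 67, 45], [84, 66, 48], [87, 73, 51], [85, 72, 51], [92, 83, 62], [79, 84, 63], [59, 78, 66], [43, 68, 56]]
```

Both cameras show the cap's wide foot level on the reel and the hub centred over the pin. Both cone tips are at seated height. Handing in.

```bash
python3 -c "
from station import job
print(job.hand_in())"
```

```text
the job is handed in; nothing more can be done
None
```

I handed the job in at about 26 s: the large cone is on the left adapter, the small cone on the right, and the reel on the padded pin with the cap flat on top. The standing cone, tape measure and purple reel were left alone; by the end I had no views left, so the final check was by pixel values only, and no verdict was returned.

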